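# Turn the row of vessels round for the packer

## Robot

A 7-joint arm with a two-finger parallel gripper is mounted at the origin on a cart in front of the work surface, level with it; the furniture and walls round the work are solid. World frame = base frame: x ahead of the robot, y to its left, z up, the work surface at z = 0. Lengths are in m, angles in rad, forces in N, time in s.
With the tool pointing down it reaches from about 0.4 to 0.85 m from the base axis. Payload 10.4 kg.
Tool frame: the origin (TCP) lies between the finger pads; the fingertips stand 19 mm ahead of it and the grasp point (between the pads) is the TCP; z points along the fingers, y is the direction in which the jaws open and shut (so a half turn about z gives the same grasp; the last joint's range is limited). The gripper opens to 85 mm and grips with 20 to 120 N. Pads are 22 mm wide; open, the fingers measure 114 mm over their backs; the gripper's body (76 mm by 85 mm) begins 54 mm behind the grasp point. The pads swing forward as they close: fully open they stand 13 mm farther back than shut.
Start: joints at [1.23, 0.332, -0.065, 1.46, 0.022, 1.35, -0.088], TCP at [0.195, -0.594, 0.25] pointing down, gripper open.
Joint ranges: [-2.6, 2.6], [-0.5, 2.12], [-1.47, 1.34], [0.16, 2.42], [-1.27, 4.41], [0.06, 2.06], [-2.6, 2.6]. Speed limits (rad/s): [2.22, 2.22, 2.79, 2.79, 3.14, 3.14, 3.14].

## Interface

Orientations are given as a unit quaternion [x, y, z, w].
In Python, from workcell import manip gives the robot as it stands.
- The arm moves only by the shell command python3 -m jog 'ROWS' [FORCE]. ROWS is JSON, a list of rows, each an object with "offset": the shift along the tool's x, y, z as a fraction of full scale, a list of three; "rotation": the turn, a rotation vector about the tool's x, y, z as a fraction of full scale, a list of three; "fingers": the opening, from -1 (shut) to 1 (fully open), so that 0 is half open. A call has 1 to 8 rows; each row shifts and turns the commanded pose from where the row before left it, along the tool's axes as they then stand; what a row does not reach is not made up. Full scale, the value 1, is 0.15 m for a shift and 2 rad for a turn. A row lasts 1/8 s, in which the tool goes at most 62.5 mm and 10.7 degrees, less where a joint would pass 70% of its speed; a pose out of reach is approached as far as the arm can. A call with a number of a shift or a turn outside -1 to 1 is refused whole. A call with a gripper value outside its range is refused whole. The fingers move at their own pace and stop on an object; FORCE is the grip in N (left out, the last holds). Time passes only in rows, so rows that do not move let the fingers close. It gives the time, the measured TCP pose, the force and the opening at its end, in the units of the state.
- manip.get_obs(): the state, without advancing time (a new reading comes with each control period).
- manip.camera(name): name is "scene" or "top" or "wrist"; returns the picture (420x560x3 uint8, red, green, blue); there is no depth.
- manip.camera_info(name): a dict with "mtx" (3x3 intrinsics, pixels), "D" ([k1, k2, p1, p2, k3] as OpenCV has them; the pictures are not rectified), "xyz" and "rotation" of the camera in the world. Camera axes: x right, y down, z forward; pixel columns grow to the right and rows downward; lengths in m; the calibration is good to about 2 mm. A picture is of the moment at which its call begins: read the wrist's pose just before it. camera_info takes no time and is no camera call; for the wrist camera it gives the pose at the moment of the call.
- manip.hand_in(): hands the job in, once; it reports no verdict.
Trained networks look in the newest picture that a camera, given by its name, has taken for a name from the list of things; names that differ only in an ending like _2 or _b are one class to them, and where a whole thing is asked for, a point or a joint stands for the part that bears it (a point fixed in the world has none). Each returns a list of dicts, best first, with "conf" (0 to 1); they miss things now and then, are a little off and sometimes report something else, mostly with a low value. They report only what shows in the picture. A call takes as long as a camera call.
- manip.recognise(camera, query): "bbox" ([left, top, right, bottom] in pixels, round what is visible of it).
The state is a dict: "clock": time; "joint_pos": joint angles; "joint_velocities": joint speeds; "tau": joint torques, N m; "position": TCP position; "ee_rot": TCP orientation; "ft_force": force on the tool from outside, world axes, zero at the start; "torque": the same for the moment, N m; "grip_width": opening from 0.0 (shut) to 1.0 (fully open).
Only numpy, scipy, OpenCV 4.12 (cv2) and the standard library are available. Lean on these libraries where they do the work, as an engineer would, in place of code of your own. Each camera call takes 0.05 s, during which the arm holds its last target. There are 200 camera calls.

## Task

The four vessels (two tumblers, a cup, a capped jar) stand in a row on the aluminium cooling rack. Move them to the empty wooden packing rack, one in each recess, in the reverse order (the packer works from the other side of the bench): the one that is leftmost on the cooling rack goes in the rightmost recess, and so on. Keep them upright and set each one down without dropping or banging it; at the end all four stand flat in their recesses, let go.

Things in the scene. Friction and masses are not known exactly. Their poses are not given: they have to be found in the camera images.
- cooling_rack: the rack that is full at the start: a fixed flat aluminium plate 90 x 366 mm, 16 mm high, with four round grey felt pads in a row on it, 88 mm apart. Origin: centre of its underside, on the table. Its y axis runs along the row, to the robot's left (turned at most 0.1 rad); x away from the robot. Either of the two racks may be the nearer one; they lie about 0.16 to 0.22 m apart in depth.
- packing_rack: the rack that is empty at the start: a fixed pale wooden board 94 x 366 mm, 16 mm high, with four round felt-lined recesses in a row, each 78 mm across and 5 mm deep (its floor 11 mm above the rack's underside). Origin: centre of its underside, on the table. Its y axis runs along the row, to the robot's left (turned at most 0.1 rad); x away from the robot. The recesses are centred at x = 0 and y = +132, +44, -44 and -132 mm in its frame.
- amber_center (a point): amber glass tumbler, open at the top, round, tapering: 62 mm across at the rim, 52 mm at the base, 82 mm high (best gripped in its upper third), 0.09 to 0.18 kg. This point: on its axis, half-way up (41 mm above its foot); z up. Starts upright on a felt pad; yaw arbitrary. The row leaves finger room only across it (near and far side).
- pad_amber: fixed grey felt disc, 78 mm across and 3 mm thick, on the cooling rack, under the amber tumbler at the start; it stays, and so keeps that piece's place in the row. Origin: centre of its underside, 16 mm above the table; its rim shows round the piece.
- clear_center (a point): clear glass tumbler, open at the top, round, tapering: 56 mm across at the rim, 45 mm at the base, 70 mm high (best gripped in its upper third), 0.09 to 0.18 kg. This point: on its axis, half-way up (35 mm above its foot); z up. Starts upright on a felt pad; yaw arbitrary. The row leaves finger room only across it (near and far side).
- pad_clear: fixed grey felt disc, 78 mm across and 3 mm thick, on the cooling rack, under the clear tumbler at the start; it stays, and so keeps that piece's place in the row. Origin: centre of its underside, 16 mm above the table; its rim shows round the piece.
- white_center (a point): opaque grey-white cup, open at the top, round, tapering: 56 mm across at the rim, 44 mm at the base, 75 mm high (solid inside for the fingers; grip outside, best in the upper third), 0.09 to 0.18 kg. This point: on its axis, half-way up (38 mm above its foot); z up. Starts upright on a felt pad; yaw arbitrary. The row leaves finger room only across it (near and far side).
- pad_white: fixed grey felt disc, 78 mm across and 3 mm thick, on the cooling rack, under the white cup at the start; it stays, and so keeps that piece's place in the row. Origin: centre of its underside, 16 mm above the table; its rim shows round the piece.
- jar_center (a point): squat smoked-glass jar, 60 mm across (sides straight 10 to 45 mm up), with a fixed black cap 39 mm across, 56 to 68 mm up; 68 mm high, 0.09 to 0.18 kg. This point: on its axis, half-way up (34 mm above its foot); z up. Starts upright on a felt pad; yaw arbitrary. The row leaves finger room only across it (near and far side).
- pad_jar: fixed grey felt disc, 78 mm across and 3 mm thick, on the cooling rack, under the jar at the start; it stays, and so keeps that piece's place in the row. Origin: centre of its underside, 16 mm above the table; its rim shows round the piece.

How it is judged:
At the end, for the whole second after the job is handed in: All four vessels upright (within 0.1 rad) in the packing rack, one per recess, each within 15 mm of the recess centre along and across the rack, foot on its floor (within 4 mm), their left-to-right order the reverse of that of the felt pads they started on (x of amber_center in the frame of packing_rack between -0.015 and 0.015 m and z of amber_center in the frame of packing_rack between 0.048 and 0.056 m and ((y of pad_amber in the frame of cooling_rack between -0.152 and -0.112 m and y of amber_center in the frame of packing_rack between 0.117 and 0.147 m) or (y of pad_amber in the frame of cooling_rack between -0.064 and -0.024 m and y of amber_center in the frame of packing_rack between 0.029 and 0.059 m) or (y of pad_amber in the frame of cooling_rack between 0.024 and 0.064 m and y of amber_center in the frame of packing_rack between -0.059 and -0.029 m) or (y of pad_amber in the frame of cooling_rack between 0.112 and 0.152 m and y of amber_center in the frame of packing_rack between -0.147 and -0.117 m)) and angle between each of amber_center, clear_center, white_center, jar_center's own z axis and vertical below 0.1 rad and x of clear_center in the frame of packing_rack between -0.015 and 0.015 m and z of clear_center in the frame of packing_rack between 0.042 and 0.05 m and ((y of pad_clear in the frame of cooling_rack between -0.152 and -0.112 m and y of clear_center in the frame of packing_rack between 0.117 and 0.147 m) or (y of pad_clear in the frame of cooling_rack between -0.064 and -0.024 m and y of clear_center in the frame of packing_rack between 0.029 and 0.059 m) or (y of pad_clear in the frame of cooling_rack between 0.024 and 0.064 m and y of clear_center in the frame of packing_rack between -0.059 and -0.029 m) or (y of pad_clear in the frame of cooling_rack between 0.112 and 0.152 m and y of clear_center in the frame of packing_rack between -0.147 and -0.117 m)) and x of white_center in the frame of packing_rack between -0.015 and 0.015 m and z of white_center in the frame of packing_rack between 0.0445 and 0.0525 m and ((y of pad_white in the frame of cooling_rack between -0.152 and -0.112 m and y of white_center in the frame of packing_rack between 0.117 and 0.147 m) or (y of pad_white in the frame of cooling_rack between -0.064 and -0.024 m and y of white_center in the frame of packing_rack between 0.029 and 0.059 m) or (y of pad_white in the frame of cooling_rack between 0.024 and 0.064 m and y of white_center in the frame of packing_rack between -0.059 and -0.029 m) or (y of pad_white in the frame of cooling_rack between 0.112 and 0.152 m and y of white_center in the frame of packing_rack between -0.147 and -0.117 m)) and x of jar_center in the frame of packing_rack between -0.015 and 0.015 m and z of jar_center in the frame of packing_rack between 0.041 and 0.049 m and ((y of pad_jar in the frame of cooling_rack between -0.152 and -0.112 m and y of jar_center in the frame of packing_rack between 0.117 and 0.147 m) or (y of pad_jar in the frame of cooling_rack between -0.064 and -0.024 m and y of jar_center in the frame of packing_rack between 0.029 and 0.059 m) or (y of pad_jar in the frame of cooling_rack between 0.024 and 0.064 m and y of jar_center in the frame of packing_rack between -0.059 and -0.029 m) or (y of pad_jar in the frame of cooling_rack between 0.112 and 0.152 m and y of jar_center in the frame of packing_rack between -0.147 and -0.117 m))); the robot touches nothing.
It fails at once if a vessel is tipped over (angle between any of amber_center, clear_center, white_center, jar_center's own z axis and vertical above 0.6 rad).
It fails at once if a vessel is banged down on the packing rack (more than 40 N) (contact force between any of piece_amber, piece_clear, piece_white, piece_jar and packing_rack above 40 N).
It fails at once if a vessel is dropped: loose over the packing rack with its foot more than 15 mm above a recess floor ((x of amber_center in the frame of packing_rack between -0.06 and 0.06 m and z of amber_center in the frame of packing_rack above 0.067 m and contact force between the fingers and piece_amber below 0.02 N) or (x of clear_center in the frame of packing_rack between -0.06 and 0.06 m and z of clear_center in the frame of packing_rack above 0.061 m and contact force between the fingers and piece_clear below 0.02 N) or (x of white_center in the frame of packing_rack between -0.06 and 0.06 m and z of white_center in the frame of packing_rack above 0.0635 m and contact force between the fingers and piece_white below 0.02 N) or (x of jar_center in the frame of packing_rack between -0.06 and 0.06 m and z of jar_center in the frame of packing_rack above 0.06 m and contact force between the fingers and piece_jar below 0.02 N)).
It also fails if it takes over 104 s, if anything falls off the work surface, if the arm or the gripper's body presses on something with over 40 N, if the wrist force passes 120 N, or if a joint passes its speed limit or range.

## Working session

There is one attempt and no reset: what is moved stays moved. The work goes in short steps, Python scripts to look and compute and a shell command to move; the robot and the scene stay as the last step left them, time stands still between calls to the robot, and variables do not carry over. Pictures are saved under pics/ and viewed, about 12 in all and at most 16, crops included, and the job is handed in when it is done.

```bash
mkdir -p pics; ls
python3 - <<'E'
from workcell import manip
import cv2,numpy as np
print(manip.get_obs())
for c in ("top","scene"):
    im=manip.camera(c); cv2.imwrite(f"pics/{c}0.png",im[:,:,::-1])
    i=manip.camera_info(c); print(c,i)
    for q in ["cooling_rack","packing_rack","amber_center","clear_center","white_center","jar_center","pad_amber","pad_clear","pad_white","pad_jar"]:
        print(q,[(np.round(d['bbox'],1).tolist(),round(d['conf'],2)) for d in manip.recognise(c,q)[:2]])
E
```

```text
pics
{'clock': 0.0, 'joint_pos': array([ 1.23040368,  0.33287523, -0.06471966,  1.46096312,  0.02158223,
        1.34990287, -0.08849346]), 'joint_velocities': array([-8.37616620e-04, -6.89197295e-05,  1.00531439e-03, -1.15308631e-03,
       -1.21198410e-03,  1.35827520e-03,  1.36396424e-03]), 'tau': array([ 3.17052663e-04, -6.25456882e+01,  4.95484646e-02, -3.91605806e+01,
        1.64226437e-02,  9.96315619e-03,  1.28494506e-05]), 'position': array([ 0.19519325, -0.59335863,  0.24950345]), 'ee_rot': array([ 9.87398881e-01,  1.58249553e-01, -1.37061404e-04, -7.13857545e-04]), 'ft_force': array([ 0.35817727,  0.70866621, -0.26772177]), 'torque': array([-0.00356628,  0.0381308 , -0.0283458 ]), 'grip_width': 0.9983151397200833}
top {'mtx': array([[440.81488166,   0.        , 285.18649541],
       [  0.        , 440.81488166, 206.89225335],
       [  0.        ,   0.        ,   1.        ]]), 'D': array([0.04710913, 0.        , 0.        , 0.        , 0.        ]), 'xyz': array([ 0.3575325 , -0.01586201,  0.88276113]), 'rotation': array([ 0.71151572, -0.69307926,  0.07837776, -0.0851084
[... 760 characters left out ...]
    ,  0.        ,  0.        ]), 'xyz': array([0.05749708, 0.38167197, 0.71720496]), 'rotation': array([-0.36734233,  0.85408349, -0.33550781,  0.15177457])}
cooling_rack [([184.0, 203.2, 372.4, 351.1], 0.62)]
packing_rack [([142.9, 133.4, 317.4, 259.7], 0.61)]
amber_center [([318.3, 171.5, 355.0, 229.6], 0.79)]
clear_center [([287.4, 205.9, 322.3, 256.5], 0.75)]
white_center [([247.5, 234.0, 283.0, 291.6], 0.93)]
jar_center [([199.5, 278.6, 244.8, 326.7], 0.88)]
pad_amber [([320.4, 210.3, 355.6, 237.4], 0.69), ([289.7, 208.5, 322.4, 257.8], 0.52)]
pad_clear [([282.6, 235.1, 324.3, 265.9], 0.98)]
pad_white [([242.2, 263.4, 291.2, 294.8], 0.62)]
pad_jar [([202.8, 299.4, 252.3, 338.3], 0.86)]
```

View pics/top0.png

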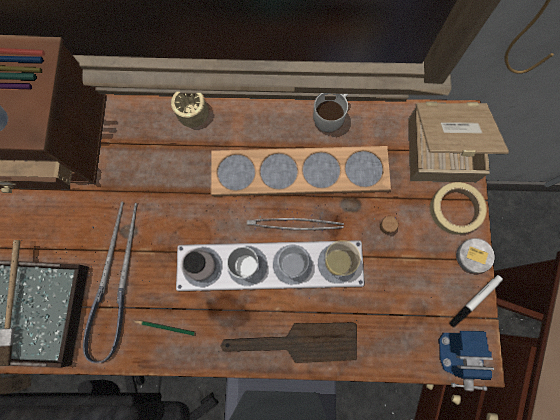

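View pics/scene0.png

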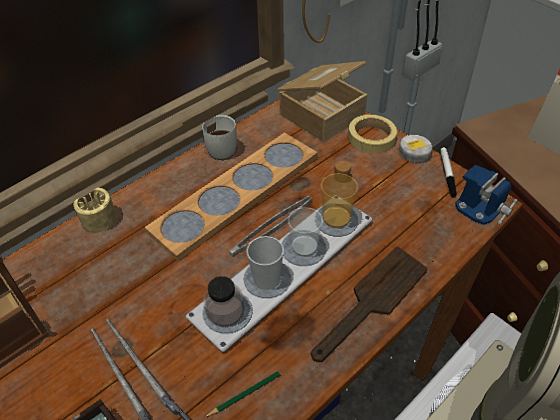

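Both pictures agree. On the cooling rack (near, top view rows 240–290) the order left to right is jar (~200,266), white (~245,264), clear (~293,262), amber (~342,258). The packing rack is the far one, with recesses at (237,171), (279,170), (321,169) and (364,168). Next I'll locate both racks in metres.

```bash
cat > h.py <<'E'
from workcell import manip
import cv2,numpy as np
from scipy.spatial.transform import Rotation as R
def ray(i,px):
    p=cv2.undistortPoints(np.array(px,float).reshape(-1,1,2),i["mtx"],i["D"]).reshape(-1,2)
    return np.c_[p,np.ones(len(p))]@R.from_quat(i["rotation"]).as_matrix().T
def onplane(i,px,z):
    r=ray(i,px); return i["xyz"]+r*((z-i["xyz"][2])/r[:,2])[:,None]
def project(i,P):
    Rm=R.from_quat(i["rotation"]).as_matrix()
    return cv2.projectPoints(np.array(P,float).reshape(-1,3),cv2.Rodrigues(Rm.T)[0],-Rm.T@i["xyz"],i["mtx"],i["D"])[0].reshape(-1,2)
def rectify(i,im,x0,x1,y0,y1,z,s=0.0005):
    # rows: x decreasing, cols: y decreasing
    xs=np.arange(x1,x0,-s); ys=np.arange(y1,y0,-s)
    X,Y=np.meshgrid(xs,ys,indexing='ij')
    p=project(i,np.c_[X.ravel(),Y.ravel(),np.full(X.size,z)]).reshape(*X.shape,2).astype(np.float32)
    return cv2.remap(im,p,None,cv2.INTER_CUBIC)
E
python3 - <<'E'
from h import *
for c in("top","scene"):
    i=manip.camera_info(c); im=cv2.imread(f"pics/{c}0.png")
    if c=="top": print(onplane(i,[[237,171],[279,170],[321,169],[364,168],[178,243],[365,240]],.016).round(4))
    r=rectify(i,im,.18,.58,-.25,.25,.016,.001)
    hsv=cv2.cvtColor(r,cv2.COLOR_BGR2HSV)
    cv2.imwrite(f"pics/r_{c}.png",r)
a=np.vstack([cv2.imread("pics/r_top.png"),cv2.imread("pics/r_scene.png")])
cv2.imwrite("pics/rect.png",cv2.resize(np.hstack([a[:400],a[400:]]),(800,320)))
E
```

```text
[[ 0.6353  0.0965  0.016 ]
 [ 0.6397  0.0101  0.016 ]
 [ 0.644  -0.0763  0.016 ]
 [ 0.6482 -0.1646  0.016 ]
 [ 0.4831  0.2053  0.016 ]
 [ 0.4987 -0.1645  0.016 ]]
```

View pics/rect.png

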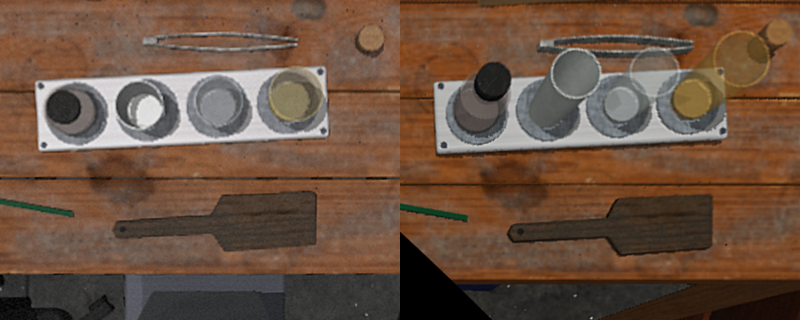

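Run:
```python
from h import *
s=.0005
for c in("top","scene"):
    i=manip.camera_info(c); im=cv2.imread(f"pics/{c}0.png")
    x0,x1,y0,y1=.56,.74,-.26,.2
    r=rectify(i,im,x0,x1,y0,y1,.011,s); S=cv2.cvtColor(r,cv2.COLOR_BGR2HSV)[:,:,1]
    m=cv2.morphologyEx((S<60).astype(np.uint8),cv2.MORPH_OPEN,np.ones((15,15)))
    n,l,st,ce=cv2.connectedComponentsWithStats(m)
    C=[]
    for k in range(1,n):
        if 4000<st[k,4]/ (1) <40000: 
            p=[x1-s*ce[k][1],y1-s*ce[k][0]]; 
            print(c,"recess",np.round(p,4),st[k,2:4]*s*1000)
    x0,x1,y0,y1=.36,.53,-.23,.27
    r=rectify(i,im,x0,x1,y0,y1,.016,s); h=cv2.cvtColor(r,cv2.COLOR_BGR2HSV)
    m=((h[:,:,1]<45)&(h[:,:,2]>165)).astype(np.uint8)
    m=cv2.morphologyEx(m,cv2.MORPH_OPEN,np.ones((5,5)))
    n,l,st,ce=cv2.connectedComponentsWithStats(m)
    k=1+st[1:,4].argmax()
    (cx,cy),wh,a=cv2.minAreaRect(np.argwhere(l==k)[:,::-1].astype(np.float32)) 
    print(c,"plate",x1-s*cy,y1-s*cx,np.array(wh)*s,a)
    cv2.imwrite(f"pics/m_{c}.png",np.hstack([r,cv2.merge([(l==k).astype(np.uint8)*255]*3)])[:,:] )
a=[cv2.imread(f"pics/m_{c}.png") for c in("top","scene")]
cv2.imwrite("pics/m.png",cv2.resize(np.vstack(a),(800,272)))
```

```text
top recess [ 0.6489 -0.1643] [77. 77.]
top recess [ 0.6444 -0.0764] [77.  76.5]
top recess [0.6396 0.0115] [76.5 76.5]
top recess [0.635  0.0995] [77.5 77. ]
top plate 0.44467408752441406 0.02336776733398438 [0.08715119 0.36255972] 87.07614135742188
scene recess [ 0.65   -0.1653] [75. 74.]
scene recess [ 0.6449 -0.0771] [75.  74.5]
scene recess [0.6399 0.011 ] [75.  74.5]
scene recess [0.6353 0.099 ] [75.5 74.5]
scene plate 0.4430701065063477 0.024707748413085956 [0.08570695 0.36162662] 87.39744567871094
```

View pics/m.png

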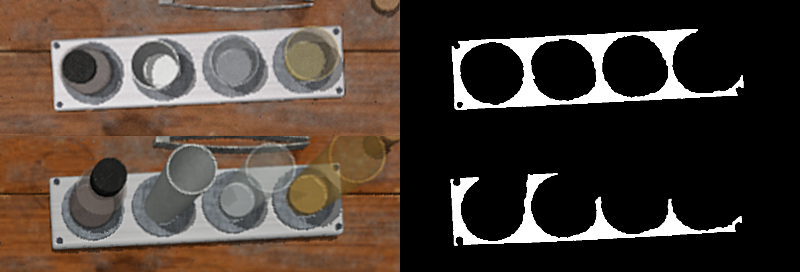

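The recess centres agree between the two cameras to about 1 mm, and the plate fits agree to about 2 mm. Now I'll overlay the expected rims and bases to see how far the vessels sit from their pad centres.

```bash
cat >> h.py <<'E'
CO=(np.array([.4445,.024]),.0515); PA=(np.array([.6423,-.0327]),.0535)
def place(r,t): return r[0]+t*np.array([-np.sin(r[1]),np.cos(r[1])])
T=[.132,.044,-.044,-.132]
V=dict(jar=(.087,.0195,.030),white=(.094,.028,.022),clear=(.089,.028,.0225),amber=(.101,.031,.026)) # top z, top r, foot r
def circ(c,z,r): a=np.linspace(0,2*np.pi,60); return np.c_[c[0]+r*np.cos(a),c[1]+r*np.sin(a),np.full(60,z)]
E
python3 - <<'E'
from h import *
out=[]
for c,(u0,u1,v0,v1) in dict(top=(170,375,225,300),scene=(180,385,160,360)).items():
    i=manip.camera_info(c); im=cv2.imread(f"pics/{c}0.png"); k=4
    big=cv2.resize(im[v0:v1,u0:u1],None,fx=k,fy=k,interpolation=cv2.INTER_CUBIC)
    for n,t in zip(V,T):
        p=place(CO,t); print(n,p.round(4))
        for z,r,col in((V[n][0],V[n][1],(0,0,255)),(.019,V[n][2],(0,255,0)),(.019,.039,(255,0,0))):
            q=(project(i,circ(p,z,r))-[u0,v0]+.5)*k
            cv2.polylines(big,[q.round().astype(int)],True,col,1)
    out.append(big)
cv2.imwrite("pics/ov_top.png",out[0][:,:800]); cv2.imwrite("pics/ov_sc.png",cv2.resize(out[1],(615,600)))
E
```

```text
jar [0.4377 0.1558]
white [0.4422 0.0679]
clear [ 0.4468 -0.0199]
amber [ 0.4513 -0.1078]
jar [0.4377 0.1558]
white [0.4422 0.0679]
clear [ 0.4468 -0.0199]
amber [ 0.4513 -0.1078]
```

View pics/ov_top.png

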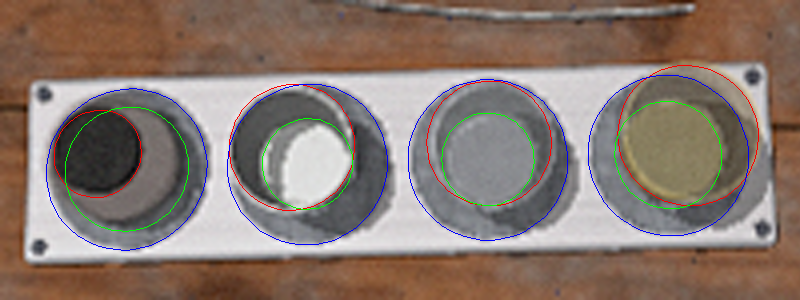

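View pics/ov_sc.png

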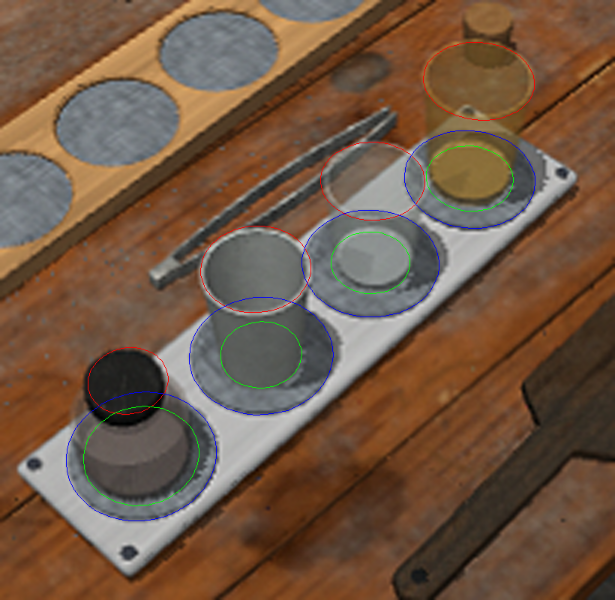

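The model rims and bases match the pictures within about 2 mm for all four vessels, so I can start moving. First I turn the tool so the jaws open across the row (tool z −1.304 rad).

```bash
cat > go.py <<'E'
import sys
from h import *
# go.py c|p idx z [dy]: shift to slot idx in tool axes, fractions
def d(tgt,th):
    o=manip.get_obs(); Rm=R.from_quat(o["ee_rot"]).as_matrix()
    f=Rm.T@(tgt-o["position"])/.15
    want=np.array([np.cos(th),np.sin(th),0]); w=Rm.T@want
    print("t",round(o["clock"],2),"pos",o["position"].round(4),"grip",round(o["grip_width"],3),"F",o["ft_force"].round(1))
    print("to",np.round(tgt,4),"tool frac",f.round(3),"rotz frac",round(np.arctan2(-w[0],w[1])/2,4),"tilt",np.arccos(-Rm[2,2]).round(4))
if __name__=="__main__":
    r=CO if sys.argv[1]=="c" else PA
    p=place(r,T[int(sys.argv[2])]); d(np.array([*p,float(sys.argv[3])]),r[1])
E
python3 -m jog '[{"offset":[0,0,0],"rotation":[0,0,-0.0815],"fingers":1},{"offset":[0,0,0],"rotation":[0,0,-0.0815],"fingers":1},{"offset":[0,0,0],"rotation":[0,0,-0.0815],"fingers":1},{"offset":[0,0,0],"rotation":[0,0,-0.0815],"fingers":1},{"offset":[0,0,0],"rotation":[0,0,-0.0815],"fingers":1},{"offset":[0,0,0],"rotation":[0,0,-0.0815],"fingers":1},{"offset":[0,0,0],"rotation":[0,0,-0.0815],"fingers":1},{"offset":[0,0,0],"rotation":[0,0,-0.0815],"fingers":1}]' 40; python3 go.py c 3 0.2
```

```text
clock: 2.1
position: [0.1953, -0.5937, 0.2503]
ee_rot: [0.687, 0.727, -0.0, 0.0]
ft_force: [-0.2, 0.1, 0.9]
grip_width: 0.999
t 2.1 pos [ 0.1953 -0.5937  0.2503] grip 0.999 F [-0.2  0.1  0.9]
to [ 0.4513 -0.1078  0.2   ] tool frac [3.138 1.886 0.335] rotz frac 0.0024 tilt 0.0001
```

```bash
python3 -m jog '[{"offset":[0.3,0.18,0],"rotation":[0,0,0],"fingers":1},{"offset":[0.3,0.18,0],"rotation":[0,0,0],"fingers":1},{"offset":[0.3,0.18,0],"rotation":[0,0,0],"fingers":1},{"offset":[0.3,0.18,0],"rotation":[0,0,0],"fingers":1},{"offset":[0.3,0.18,0],"rotation":[0,0,0],"fingers":1},{"offset":[0.3,0.18,0],"rotation":[0,0,0],"fingers":1},{"offset":[0.3,0.18,0],"rotation":[0,0,0],"fingers":1},{"offset":[0.3,0.18,0],"rotation":[0,0,0],"fingers":1}]'; python3 go.py c 3 0.16
```

```text
clock: 3.1
position: [0.3933, -0.2216, 0.2506]
ee_rot: [0.689, 0.725, -0.0, 0.0]
ft_force: [-0.2, -0.4, -0.3]
grip_width: 0.995
t 3.1 pos [ 0.3933 -0.2216  0.2506] grip 0.995 F [-0.2 -0.4 -0.3]
to [ 0.4513 -0.1078  0.16  ] tool frac [0.738 0.424 0.604] rotz frac -0.0003 tilt 0.001
```

```bash
python3 -m jog '[{"offset":[0.25,0.15,0.1],"rotation":[0,0,0],"fingers":1},{"offset":[0.24,0.14,0.2],"rotation":[0,0,0],"fingers":1},{"offset":[0.18,0.1,0.2],"rotation":[0,0,0],"fingers":1},{"offset":[0.068,0.034,0.104],"rotation":[0,0,0],"fingers":1},{"offset":[0,0,0],"rotation":[0,0,0],"fingers":1}]'; python3 go.py c 3 0.078
python3 - <<'E'
from h import *
i=manip.camera_info("wrist"); im=np.ascontiguousarray(manip.camera("wrist")[:,:,::-1])
p=place(CO,T[3])
for z,r,col in((.101,.031,(0,0,255)),(.019,.026,(0,255,0)),(.019,.039,(255,0,0))):
    cv2.polylines(im,[project(i,circ(p,z,r)).round().astype(int)],True,col,1)
cv2.imwrite("pics/w1.png",im)
E
```

```text
clock: 3.72
position: [0.4502, -0.1085, 0.159]
ee_rot: [0.688, 0.726, -0.0, -0.001]
ft_force: [0.1, -0.9, 0.8]
grip_width: 0.997
t 3.73 pos [ 0.4502 -0.1085  0.159 ] grip 0.997 F [ 0.1 -0.9  0.8]
to [ 0.4513 -0.1078  0.078 ] tool frac [0.003 0.009 0.54 ] rotz frac 0.0007 tilt 0.0018
```

View pics/w1.png

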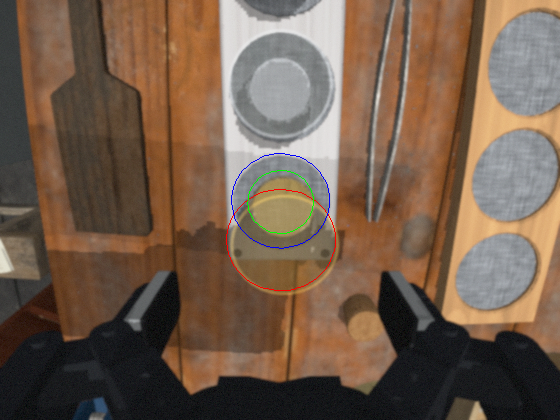

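The wrist view has the amber rim at about (282,243) and the model at (282,240), so it sits about 2 mm toward −y. I descend with that correction and close.

```bash
python3 -m jog '[{"offset":[-0.01,0.01,0.12],"rotation":[0,0,0],"fingers":1},{"offset":[0,0,0.12],"rotation":[0,0,0],"fingers":1},{"offset":[0,0,0.12],"rotation":[0,0,0],"fingers":1},{"offset":[0,0,0.12],"rotation":[0,0,0],"fingers":1},{"offset":[0,0,0.06],"rotation":[0,0,0],"fingers":1},{"offset":[0,0,0],"rotation":[0,0,0],"fingers":1}]'; python3 go.py c 3 0.078
python3 -m jog '[{"offset":[0,0,0],"rotation":[0,0,0],"fingers":0.3},{"offset":[0,0,0],"rotation":[0,0,0],"fingers":0.3},{"offset":[0,0,0],"rotation":[0,0,0],"fingers":0.2},{"offset":[0,0,0],"rotation":[0,0,0],"fingers":0.2},{"offset":[0,0,0],"rotation":[0,0,0],"fingers":0.2},{"offset":[0,0,0],"rotation":[0,0,0],"fingers":0.2}]' 35
```

```text
clock: 4.53
position: [0.4518, -0.1106, 0.0781]
ee_rot: [0.689, 0.725, -0.0, -0.001]
ft_force: [1.2, -0.7, -0.4]
grip_width: 0.996
t 4.53 pos [ 0.4518 -0.1106  0.0781] grip 0.996 F [ 1.2 -0.7 -0.4]
to [ 0.4513 -0.1078  0.078 ] tool frac [ 0.019 -0.003  0.001] rotz frac -0.0001 tilt 0.0012
clock: 5.28
position: [0.4527, -0.111, 0.0796]
ee_rot: [0.689, 0.725, 0.0, 0.001]
ft_force: [-1.5, -0.4, 6.6]
grip_width: 0.699
```

```bash
python3 -m jog '[{"offset":[0,0,-0.03],"rotation":[0,0,0],"fingers":-0.2},{"offset":[0,0,-0.05],"rotation":[0,0,0],"fingers":-0.2},{"offset":[0,0,-0.1],"rotation":[0,0,0],"fingers":-0.2},{"offset":[0,0,-0.15],"rotation":[0,0,0],"fingers":-0.2},{"offset":[0,0,-0.15],"rotation":[0,0,0],"fingers":-0.2},{"offset":[0,0,-0.12],"rotation":[0,0,0],"fingers":-0.2},{"offset":[0,0,-0.07],"rotation":[0,0,0],"fingers":-0.2},{"offset":[0,0,0],"rotation":[0,0,0],"fingers":-0.2}]'; python3 go.py p 0 0.17
```

```text
clock: 6.28
position: [0.4524, -0.1109, 0.1797]
ee_rot: [0.689, 0.725, 0.0, 0.001]
ft_force: [0.4, 0.5, -2.1]
grip_width: 0.707
t 6.28 pos [ 0.4524 -0.1109  0.1797] grip 0.707 F [ 0.4  0.5 -2.1]
to [0.6352 0.0991 0.17  ] tool frac [1.336 1.289 0.065] rotz frac -0.0013 tilt 0.0011
```

```bash
python3 -m jog '[{"offset":[0.1,0.096,0],"rotation":[0,0,0],"fingers":-0.2},{"offset":[0.17,0.164,0],"rotation":[0,0,0],"fingers":-0.2},{"offset":[0.23,0.222,0],"rotation":[0,0,0],"fingers":-0.2},{"offset":[0.25,0.241,0],"rotation":[0,0,0],"fingers":-0.2},{"offset":[0.23,0.222,0],"rotation":[0,0,0],"fingers":-0.2},{"offset":[0.18,0.174,0],"rotation":[0,0,0],"fingers":-0.2},{"offset":[0.11,0.106,0],"rotation":[0,0,0],"fingers":-0.2},{"offset":[0.066,0.064,0],"rotation":[0,0,0],"fingers":-0.2}]';python3 -m jog '[{"offset":[0,0,0.1],"rotation":[0,0,0],"fingers":-0.2},{"offset":[0,0,0.1],"rotation":[0,0,0],"fingers":-0.2},{"offset":[0,0,0.1],"rotation":[0,0,0],"fingers":-0.2},{"offset":[0,0,0.1],"rotation":[0,0,0],"fingers":-0.2},{"offset":[0,0,0],"rotation":[0,0,0],"fingers":-0.2}]'; python3 go.py p 0 0.072
python3 - <<'E'
from h import *
o=[]
for c in("wrist","scene"):
    i=manip.camera_info(c); im=np.ascontiguousarray(manip.camera(c)[:,:,::-1])
    for t in T: cv2.polylines(im,[project(i,circ(place(PA,t),.011,.039)).round().astype(int)],True,(255,0,0),1)
    o.append(im)
cv2.imwrite("pics/w2.png",cv2.resize(np.hstack([o[0],o[1][80:,:][:300].copy() if 0 else o[1]]),(800,300)))
E
```

```text
clock: 7.28
position: [0.635, 0.1003, 0.1778]
ee_rot: [0.688, 0.725, -0.001, -0.001]
ft_force: [-0.8, -1.0, -1.3]
grip_width: 0.706
clock: 7.9
position: [0.6342, 0.0986, 0.1176]
ee_rot: [0.689, 0.725, -0.001, -0.001]
ft_force: [0.2, 0.3, 0.3]
grip_width: 0.704
t 7.9 pos [0.6342 0.0986 0.1176] grip 0.704 F [0.2 0.3 0.3]
to [0.6352 0.0991 0.072 ] tool frac [0.003 0.008 0.304] rotz frac -0.0014 tilt 0.0023
```

View pics/w2.png

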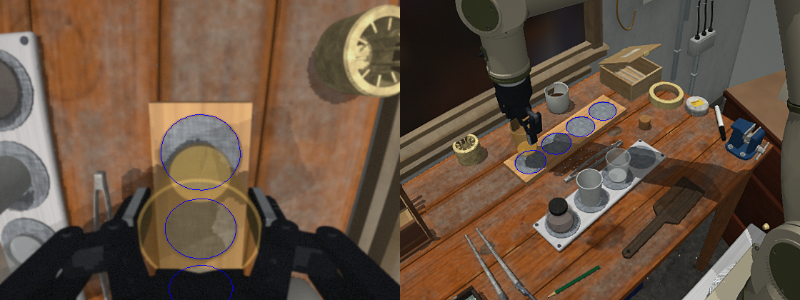

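The amber tumbler is held upright over the leftmost recess, as planned. Lowering gently.

```bash
python3 -m jog '[{"offset":[0.003,0.008,0.08],"rotation":[0,0,0],"fingers":-0.2},{"offset":[0,0,0.08],"rotation":[0,0,0],"fingers":-0.2},{"offset":[0,0,0.06],"rotation":[0,0,0],"fingers":-0.2},{"offset":[0,0,0.04],"rotation":[0,0,0],"fingers":-0.2},{"offset":[0,0,0.015],"rotation":[0,0,0],"fingers":-0.2},{"offset":[0,0,0.01],"rotation":[0,0,0],"fingers":-0.2},{"offset":[0,0,0],"rotation":[0,0,0],"fingers":-0.2}]'; python3 go.py p 0 0.0716
python3 -m jog '[{"offset":[0,0,0.008],"rotation":[0,0,0],"fingers":-0.2},{"offset":[0,0,0.008],"rotation":[0,0,0],"fingers":-0.2},{"offset":[0,0,0],"rotation":[0,0,0],"fingers":-0.2}]'
```

```text
clock: 8.88
position: [0.6363, 0.0997, 0.0766]
ee_rot: [0.689, 0.725, 0.0, 0.0]
ft_force: [0.4, -0.1, -1.5]
grip_width: 0.702
t 8.88 pos [0.6363 0.0997 0.0766] grip 0.702 F [ 0.4 -0.1 -1.5]
to [0.6352 0.0991 0.0716] tool frac [-0.004 -0.007  0.034] rotz frac -0.0013 tilt 0.0004
clock: 9.25
position: [0.6361, 0.0997, 0.074]
ee_rot: [0.689, 0.725, -0.0, 0.0]
ft_force: [0.7, 0.4, -1.2]
grip_width: 0.707
```

```bash
for k in 1 2 ; do python3 -m jog '[{"offset":[0,0,0.008],"rotation":[0,0,0],"fingers":-0.2},{"offset":[0,0,0],"rotation":[0,0,0],"fingers":-0.2}]' | grep -E 'pos|force'; done
```

```text
position: [0.6361, 0.0997, 0.0728]
ft_force: [-0.4, -0.1, -1.4]
position: [0.6363, 0.0998, 0.0718]
ft_force: [0.5, -0.4, -0.6]
```

```bash
for k in 1 2 ; do python3 -m jog '[{"offset":[0,0,0.008],"rotation":[0,0,0],"fingers":-0.2},{"offset":[0,0,0],"rotation":[0,0,0],"fingers":-0.2}]' | grep -E 'pos|force'; done
```

```text
position: [0.6365, 0.0999, 0.0716]
ft_force: [-3.3, -1.1, 8.3]
position: [0.6366, 0.1, 0.0715]
ft_force: [-5.8, -2.0, 18.0]
```

The foot touched at z = 0.0716, exactly as predicted. I back off 1 mm, release and rise.

```bash
python3 -m jog '[{"offset":[0,0,-0.009],"rotation":[0,0,0],"fingers":-0.2},{"offset":[0,0,0],"rotation":[0,0,0],"fingers":0.5},{"offset":[0,0,0],"rotation":[0,0,0],"fingers":0.8},{"offset":[0,0,0],"rotation":[0,0,0],"fingers":1},{"offset":[0,0,0],"rotation":[0,0,0],"fingers":1}]';python3 -m jog '[{"offset":[0,0,-0.1],"rotation":[0,0,0],"fingers":1},{"offset":[0,0,-0.25],"rotation":[0,0,0],"fingers":1},{"offset":[0,0,-0.25],"rotation":[0,0,0],"fingers":1},{"offset":[0,0,0],"rotation":[0,0,0],"fingers":1}]'; python3 go.py c 2 0.145
```

```text
clock: 10.88
position: [0.6362, 0.0997, 0.0705]
ee_rot: [0.689, 0.725, -0.0, -0.0]
ft_force: [0.7, -0.0, 0.4]
grip_width: 0.999
clock: 11.38
position: [0.6379, 0.1005, 0.1651]
ee_rot: [0.689, 0.725, 0.002, 0.002]
ft_force: [0.8, 0.7, -0.5]
grip_width: 1.001
t 11.38 pos [0.6379 0.1005 0.1651] grip 1.001 F [ 0.8  0.7 -0.5]
to [ 0.4468 -0.0199  0.145 ] tool frac [-0.737 -1.314  0.125] rotz frac -0.0002 tilt 0.0063
```

```bash
python3 -m jog '[{"offset":[-0.08,-0.14,0],"rotation":[0,0,0],"fingers":1},{"offset":[-0.14,-0.25,0],"rotation":[0,0,0],"fingers":1},{"offset":[-0.16,-0.29,0],"rotation":[0,0,0],"fingers":1},{"offset":[-0.16,-0.28,0],"rotation":[0,0,0],"fingers":1},{"offset":[-0.13,-0.23,0.03],"rotation":[0,0,0],"fingers":1},{"offset":[-0.06,-0.12,0.07],"rotation":[0,0,0],"fingers":1},{"offset":[0,0,0.02],"rotation":[0,0,0],"fingers":1},{"offset":[0,0,0],"rotation":[0,0,0],"fingers":1}]'; python3 go.py c 2 0.067
python3 - <<'E'
from h import *
i=manip.camera_info("wrist"); im=np.ascontiguousarray(manip.camera("wrist")[:,:,::-1])
for n,t in zip(V,T):
  p=place(CO,t)
  for z,r,col in((V[n][0],V[n][1],(0,0,255)),(.019,V[n][2],(0,255,0))):
    if n!='amber': cv2.polylines(im,[project(i,circ(p,z,r)).round().astype(int)],True,col,1)
cv2.imwrite("pics/w3.png",im)
E
```

```text
clock: 12.38
position: [0.4462, -0.0191, 0.1428]
ee_rot: [0.689, 0.725, 0.0, 0.0]
ft_force: [0.3, 0.1, 0.4]
grip_width: 1.002
t 12.38 pos [ 0.4462 -0.0191  0.1428] grip 1.002 F [0.3 0.1 0.4]
to [ 0.4468 -0.0199  0.067 ] tool frac [-0.006  0.003  0.506] rotz frac 0.0 tilt 0.0006
```

View pics/w3.png

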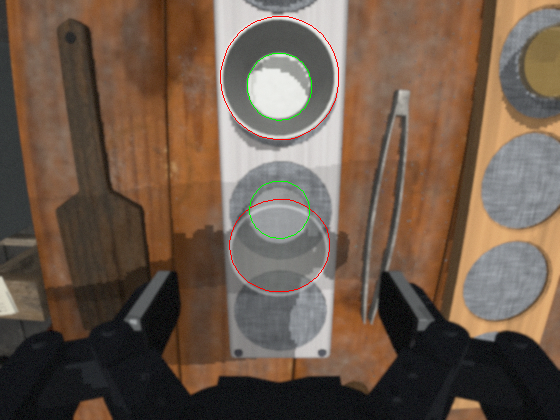

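The clear rim at about (280,246) and the white cup at (280,78) match the model within 1–2 mm. The amber tumbler is standing in its recess. I descend and grip the clear one.

```bash
python3 -m jog '[{"offset":[-0.01,0.003,0.12],"rotation":[0,0,0],"fingers":1},{"offset":[0,0,0.12],"rotation":[0,0,0],"fingers":1},{"offset":[0,0,0.12],"rotation":[0,0,0],"fingers":1},{"offset":[0,0,0.1],"rotation":[0,0,0],"fingers":1},{"offset":[0,0,0.046],"rotation":[0,0,0],"fingers":1},{"offset":[0,0,0],"rotation":[0,0,0],"fingers":1}]'
python3 -m jog '[{"offset":[0,0,0],"rotation":[0,0,0],"fingers":0.3},{"offset":[0,0,0],"rotation":[0,0,0],"fingers":0.3},{"offset":[0,0,0],"rotation":[0,0,0],"fingers":0},{"offset":[0,0,0],"rotation":[0,0,0],"fingers":0},{"offset":[0,0,0],"rotation":[0,0,0],"fingers":0},{"offset":[0,0,0],"rotation":[0,0,0],"fingers":-0.3},{"offset":[0,0,0],"rotation":[0,0,0],"fingers":-0.3}]' 35
python3 -m jog '[{"offset":[0,0,-0.03],"rotation":[0,0,0],"fingers":-0.3},{"offset":[0,0,-0.05],"rotation":[0,0,0],"fingers":-0.3},{"offset":[0,0,-0.1],"rotation":[0,0,0],"fingers":-0.3},{"offset":[0,0,-0.15],"rotation":[0,0,0],"fingers":-0.3},{"offset":[0,0,-0.15],"rotation":[0,0,0],"fingers":-0.3},{"offset":[0,0,-0.12],"rotation":[0,0,0],"fingers":-0.3},{"offset":[0,0,-0.07],"rotation":[0,0,0],"fingers":-0.3},{"offset":[0,0,0],"rotation":[0,0,0],"fingers":-0.3}]'; python3 go.py p 1 0.16
```

```text
clock: 13.18
position: [0.4459, -0.021, 0.0664]
ee_rot: [0.689, 0.725, -0.0, -0.0]
ft_force: [-0.3, -0.5, 0.3]
grip_width: 1.001
clock: 14.05
position: [0.4463, -0.0213, 0.0675]
ee_rot: [0.689, 0.725, -0.0, 0.001]
ft_force: [-3.4, -0.2, 8.4]
grip_width: 0.631
clock: 15.05
position: [0.4464, -0.0212, 0.1679]
ee_rot: [0.689, 0.725, 0.0, 0.001]
ft_force: [0.1, -0.7, -0.6]
grip_width: 0.636
t 15.05 pos [ 0.4464 -0.0212  0.1679] grip 0.636 F [ 0.1 -0.7 -0.6]
to [0.6399 0.0112 0.16  ] tool frac [0.151 1.299 0.055] rotz frac -0.0014 tilt 0.0016
```

```bash
python3 -m jog '[{"offset":[0.012,0.096,0],"rotation":[0,0,0],"fingers":-0.3},{"offset":[0.019,0.165,0],"rotation":[0,0,0],"fingers":-0.3},{"offset":[0.026,0.224,0],"rotation":[0,0,0],"fingers":-0.3},{"offset":[0.028,0.243,0],"rotation":[0,0,0],"fingers":-0.3},{"offset":[0.026,0.224,0],"rotation":[0,0,0],"fingers":-0.3},{"offset":[0.02,0.175,0],"rotation":[0,0,0],"fingers":-0.3},{"offset":[0.012,0.107,0],"rotation":[0,0,0],"fingers":-0.3},{"offset":[0.008,0.065,0],"rotation":[0,0,0],"fingers":-0.3}]';python3 -m jog '[{"offset":[0,0,0.08],"rotation":[0,0,0],"fingers":-0.3},{"offset":[0,0,0.12],"rotation":[0,0,0],"fingers":-0.3},{"offset":[0,0,0.13],"rotation":[0,0,0],"fingers":-0.3},{"offset":[0,0,0.12],"rotation":[0,0,0],"fingers":-0.3},{"offset":[0,0,0.1],"rotation":[0,0,0],"fingers":-0.3},{"offset":[0,0,0.06],"rotation":[0,0,0],"fingers":-0.3},{"offset":[0,0,0.03],"rotation":[0,0,0],"fingers":-0.3},{"offset":[0,0,0],"rotation":[0,0,0],"fingers":-0.3}]'; python3 go.py p 1 0.0595
```

```text
clock: 16.05
position: [0.6396, 0.0117, 0.1659]
ee_rot: [0.689, 0.725, -0.0, -0.001]
ft_force: [0.5, -0.3, -1.9]
grip_width: 0.632
clock: 17.05
position: [0.6396, 0.0115, 0.0713]
ee_rot: [0.689, 0.725, 0.0, 0.0]
ft_force: [0.3, 0.4, -0.4]
grip_width: 0.633
t 17.05 pos [0.6396 0.0115 0.0713] grip 0.633 F [ 0.3  0.4 -0.4]
to [0.6399 0.0112 0.0595] tool frac [-0.002  0.002  0.079] rotz frac -0.0012 tilt 0.0002
```

```bash
python3 -m jog '[{"offset":[0,0,0.03],"rotation":[0,0,0],"fingers":-0.3},{"offset":[0,0,0.02],"rotation":[0,0,0],"fingers":-0.3},{"offset":[0,0,0.01],"rotation":[0,0,0],"fingers":-0.3},{"offset":[0,0,0.008],"rotation":[0,0,0],"fingers":-0.3},{"offset":[0,0,0],"rotation":[0,0,0],"fingers":-0.3}]' | grep -E 'pos|force'
for k in 1 2; do python3 -m jog '[{"offset":[0,0,0.008],"rotation":[0,0,0],"fingers":-0.3},{"offset":[0,0,0],"rotation":[0,0,0],"fingers":-0.3}]' | grep -E 'pos|force'; done
```

```text
position: [0.6395, 0.0114, 0.061]
ft_force: [-0.1, 0.0, -1.7]
position: [0.6395, 0.0114, 0.0598]
ft_force: [0.7, -0.4, -2.2]
position: [0.6396, 0.0116, 0.0596]
ft_force: [-5.0, 0.1, 7.7]
```

Touchdown at 0.0596, as predicted. I release, rise and go to the white cup.

```bash
python3 -m jog '[{"offset":[0,0,-0.005],"rotation":[0,0,0],"fingers":-0.2},{"offset":[0,0,0],"rotation":[0,0,0],"fingers":0.4},{"offset":[0,0,0],"rotation":[0,0,0],"fingers":0.8},{"offset":[0,0,0],"rotation":[0,0,0],"fingers":1},{"offset":[0,0,0],"rotation":[0,0,0],"fingers":1}]';python3 -m jog '[{"offset":[0,0,-0.1],"rotation":[0,0,0],"fingers":1},{"offset":[0,0,-0.25],"rotation":[0,0,0],"fingers":1},{"offset":[0,0,-0.25],"rotation":[0,0,0],"fingers":1},{"offset":[0,0,-0.05],"rotation":[0,0,0],"fingers":1},{"offset":[0,0,0],"rotation":[0,0,0],"fingers":1}]'; python3 go.py c 1 0.15
```

```text
clock: 18.8
position: [0.6395, 0.0114, 0.0593]
ee_rot: [0.689, 0.725, -0.0, 0.0]
ft_force: [0.5, 0.4, 0.7]
grip_width: 0.999
clock: 19.42
position: [0.6397, 0.0114, 0.1576]
ee_rot: [0.689, 0.725, 0.0, 0.001]
ft_force: [0.7, -0.3, -0.1]
grip_width: 1.0
t 19.43 pos [0.6397 0.0114 0.1576] grip 1.0 F [ 0.7 -0.3 -0.1]
to [0.4422 0.0679 0.15  ] tool frac [ 0.444 -1.296  0.049] rotz frac -0.0003 tilt 0.0012
```

```bash
python3 -m jog '[{"offset":[0.045,-0.13,0],"rotation":[0,0,0],"fingers":1},{"offset":[0.08,-0.24,0],"rotation":[0,0,0],"fingers":1},{"offset":[0.1,-0.28,0],"rotation":[0,0,0],"fingers":1},{"offset":[0.1,-0.28,0],"rotation":[0,0,0],"fingers":1},{"offset":[0.08,-0.24,0],"rotation":[0,0,0],"fingers":1},{"offset":[0.039,-0.126,0.049],"rotation":[0,0,0],"fingers":1},{"offset":[0,0,0],"rotation":[0,0,0],"fingers":1}]'; python3 go.py c 1 0.069
```

```text
clock: 20.3
position: [0.4405, 0.0676, 0.1486]
ee_rot: [0.689, 0.725, -0.001, -0.0]
ft_force: [-0.8, 0.1, 0.3]
grip_width: 0.999
t 20.3 pos [0.4405 0.0676 0.1486] grip 0.999 F [-0.8  0.1  0.3]
to [0.4422 0.0679 0.069 ] tool frac [0.002 0.013 0.53 ] rotz frac -0.0001 tilt 0.0024
```

```bash
python3 -m jog '[{"offset":[0,0.012,0.12],"rotation":[0,0,0],"fingers":1},{"offset":[0,0,0.12],"rotation":[0,0,0],"fingers":1},{"offset":[0,0,0.12],"rotation":[0,0,0],"fingers":1},{"offset":[0,0,0.11],"rotation":[0,0,0],"fingers":1},{"offset":[0,0,0.055],"rotation":[0,0,0],"fingers":1},{"offset":[0,0,0],"rotation":[0,0,0],"fingers":1}]'
python3 -m jog '[{"offset":[0,0,0],"rotation":[0,0,0],"fingers":0.3},{"offset":[0,0,0],"rotation":[0,0,0],"fingers":0.3},{"offset":[0,0,0],"rotation":[0,0,0],"fingers":0},{"offset":[0,0,0],"rotation":[0,0,0],"fingers":0},{"offset":[0,0,0],"rotation":[0,0,0],"fingers":0},{"offset":[0,0,0],"rotation":[0,0,0],"fingers":-0.3},{"offset":[0,0,0],"rotation":[0,0,0],"fingers":-0.3}]' 35
python3 -m jog '[{"offset":[0,0,-0.03],"rotation":[0,0,0],"fingers":-0.3},{"offset":[0,0,-0.05],"rotation":[0,0,0],"fingers":-0.3},{"offset":[0,0,-0.1],"rotation":[0,0,0],"fingers":-0.3},{"offset":[0,0,-0.15],"rotation":[0,0,0],"fingers":-0.3},{"offset":[0,0,-0.15],"rotation":[0,0,0],"fingers":-0.3},{"offset":[0,0,-0.12],"rotation":[0,0,0],"fingers":-0.3},{"offset":[0,0,-0.07],"rotation":[0,0,0],"fingers":-0.3},{"offset":[0,0,0],"rotation":[0,0,0],"fingers":-0.3}]'; python3 go.py p 2 0.16
```

```text
clock: 21.05
position: [0.4435, 0.0682, 0.0702]
ee_rot: [0.689, 0.725, -0.0, -0.0]
ft_force: [0.1, 0.4, 0.6]
grip_width: 0.996
clock: 21.92
position: [0.444, 0.0681, 0.0715]
ee_rot: [0.689, 0.725, -0.0, 0.0]
ft_force: [-3.2, -0.3, 7.7]
grip_width: 0.633
clock: 22.92
position: [0.4441, 0.068, 0.1718]
ee_rot: [0.689, 0.725, 0.0, 0.001]
ft_force: [0.3, 0.6, -1.6]
grip_width: 0.632
t 22.93 pos [0.4441 0.068  0.1718] grip 0.632 F [ 0.3  0.6 -1.6]
to [ 0.6447 -0.0766  0.16  ] tool frac [-1.031  1.287  0.08 ] rotz frac -0.0014 tilt 0.0012
```

```bash
python3 -m jog '[{"offset":[-0.077,0.096,0],"rotation":[0,0,0],"fingers":-0.3},{"offset":[-0.131,0.164,0],"rotation":[0,0,0],"fingers":-0.3},{"offset":[-0.178,0.222,0],"rotation":[0,0,0],"fingers":-0.3},{"offset":[-0.192,0.241,0],"rotation":[0,0,0],"fingers":-0.3},{"offset":[-0.178,0.222,0],"rotation":[0,0,0],"fingers":-0.3},{"offset":[-0.139,0.174,0],"rotation":[0,0,0],"fingers":-0.3},{"offset":[-0.085,0.105,0],"rotation":[0,0,0],"fingers":-0.3},{"offset":[-0.051,0.063,0],"rotation":[0,0,0],"fingers":-0.3}]';python3 -m jog '[{"offset":[0,0,0.08],"rotation":[0,0,0],"fingers":-0.3},{"offset":[0,0,0.12],"rotation":[0,0,0],"fingers":-0.3},{"offset":[0,0,0.13],"rotation":[0,0,0],"fingers":-0.3},{"offset":[0,0,0.12],"rotation":[0,0,0],"fingers":-0.3},{"offset":[0,0,0.1],"rotation":[0,0,0],"fingers":-0.3},{"offset":[0,0,0.06],"rotation":[0,0,0],"fingers":-0.3},{"offset":[0,0,0.03],"rotation":[0,0,0],"fingers":-0.3},{"offset":[0,0,0],"rotation":[0,0,0],"fingers":-0.3}]'; python3 go.py p 2 0.0635
```

```text
clock: 23.92
position: [0.6446, -0.0771, 0.1697]
ee_rot: [0.689, 0.725, -0.0, -0.001]
ft_force: [0.2, 0.8, -1.7]
grip_width: 0.631
clock: 24.92
position: [0.6446, -0.0765, 0.0753]
ee_rot: [0.689, 0.725, 0.0, 0.0]
ft_force: [-1.0, -0.2, -1.3]
grip_width: 0.629
t 24.93 pos [ 0.6446 -0.0765  0.0753] grip 0.629 F [-1.  -0.2 -1.3]
to [ 0.6447 -0.0766  0.0635] tool frac [-0.001  0.     0.079] rotz frac -0.0012 tilt 0.0002
```

```bash
python3 -m jog '[{"offset":[0,0,0.03],"rotation":[0,0,0],"fingers":-0.3},{"offset":[0,0,0.02],"rotation":[0,0,0],"fingers":-0.3},{"offset":[0,0,0.01],"rotation":[0,0,0],"fingers":-0.3},{"offset":[0,0,0.008],"rotation":[0,0,0],"fingers":-0.3},{"offset":[0,0,0],"rotation":[0,0,0],"fingers":-0.3}]' | grep -E 'pos|force'
for k in 1 2; do python3 -m jog '[{"offset":[0,0,0.008],"rotation":[0,0,0],"fingers":-0.3},{"offset":[0,0,0],"rotation":[0,0,0],"fingers":-0.3}]' | grep -E 'pos|force'; done
```

```text
position: [0.6444, -0.0765, 0.065]
ft_force: [1.2, 1.0, -1.6]
position: [0.6445, -0.0765, 0.0638]
ft_force: [-0.3, 0.3, -1.7]
position: [0.6447, -0.0765, 0.0636]
ft_force: [-3.8, -0.2, 6.5]
```

```bash
python3 -m jog '[{"offset":[0,0,-0.005],"rotation":[0,0,0],"fingers":-0.2},{"offset":[0,0,0],"rotation":[0,0,0],"fingers":0.4},{"offset":[0,0,0],"rotation":[0,0,0],"fingers":0.8},{"offset":[0,0,0],"rotation":[0,0,0],"fingers":1},{"offset":[0,0,0],"rotation":[0,0,0],"fingers":1}]';python3 -m jog '[{"offset":[0,0,-0.1],"rotation":[0,0,0],"fingers":1},{"offset":[0,0,-0.25],"rotation":[0,0,0],"fingers":1},{"offset":[0,0,-0.25],"rotation":[0,0,0],"fingers":1},{"offset":[0,0,-0.05],"rotation":[0,0,0],"fingers":1},{"offset":[0,0,0],"rotation":[0,0,0],"fingers":1}]'; python3 go.py c 0 0.14
```

```text
clock: 26.68
position: [0.6444, -0.0765, 0.0634]
ee_rot: [0.689, 0.725, -0.0, 0.0]
ft_force: [0.0, -0.5, 0.4]
grip_width: 0.999
clock: 27.3
position: [0.6447, -0.0766, 0.1617]
ee_rot: [0.689, 0.725, 0.0, 0.001]
ft_force: [0.1, 0.3, -0.7]
grip_width: 0.996
t 27.3 pos [ 0.6447 -0.0766  0.1617] grip 0.996 F [ 0.1  0.3 -0.7]
to [0.4377 0.1558 0.14  ] tool frac [ 1.618 -1.299  0.142] rotz frac -0.0003 tilt 0.0013
```

```bash
python3 -m jog '[{"offset":[0.12,-0.096,0],"rotation":[0,0,0],"fingers":1},{"offset":[0.23,-0.185,0],"rotation":[0,0,0],"fingers":1},{"offset":[0.3,-0.24,0],"rotation":[0,0,0],"fingers":1},{"offset":[0.3,-0.24,0],"rotation":[0,0,0],"fingers":1},{"offset":[0.3,-0.24,0],"rotation":[0,0,0],"fingers":1},{"offset":[0.24,-0.19,0],"rotation":[0,0,0],"fingers":1},{"offset":[0.128,-0.108,0.14],"rotation":[0,0,0],"fingers":1},{"offset":[0,0,0],"rotation":[0,0,0],"fingers":1}]'; python3 go.py c 0 0.046
python3 - <<'E'
from h import *
i=manip.camera_info("wrist"); im=np.ascontiguousarray(manip.camera("wrist")[:,:,::-1])
p=place(CO,T[0])
for z,r,col in((.087,.0195,(0,0,255)),(.05,.03,(0,255,0)),(.019,.039,(255,0,0))):
    cv2.polylines(im,[project(i,circ(p,z,r)).round().astype(int)],True,col,1)
cv2.imwrite("pics/w4.png",im)
E
```

```text
clock: 28.3
position: [0.4351, 0.1566, 0.1382]
ee_rot: [0.688, 0.726, -0.002, -0.001]
ft_force: [-0.2, -0.1, 0.2]
grip_width: 1.003
t 28.3 pos [0.4351 0.1566 0.1382] grip 1.003 F [-0.2 -0.1  0.2]
to [0.4377 0.1558 0.046 ] tool frac [-0.005  0.019  0.615] rotz frac 0.0013 tilt 0.0033
```

View pics/w4.png

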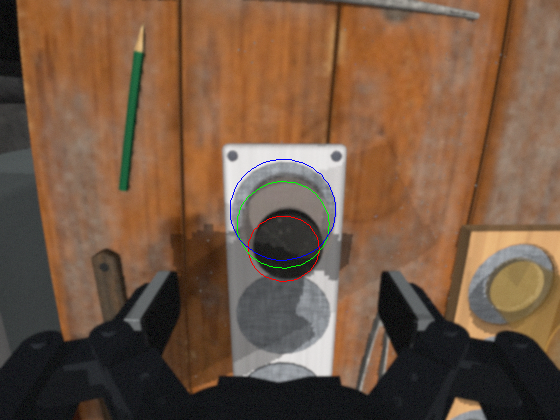

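The jar cap is at about (286,243) against the model's (284,247), so the jar sits about 2 mm toward +y. Correcting, then gripping on the straight section.

```bash
python3 -m jog '[{"offset":[0.009,0.022,0.1],"rotation":[0,0,0],"fingers":1},{"offset":[0,0,0.13],"rotation":[0,0,0],"fingers":1},{"offset":[0,0,0.13],"rotation":[0,0,0],"fingers":1},{"offset":[0,0,0.13],"rotation":[0,0,0],"fingers":1},{"offset":[0,0,0.09],"rotation":[0,0,0],"fingers":1},{"offset":[0,0,0.035],"rotation":[0,0,0],"fingers":1},{"offset":[0,0,0],"rotation":[0,0,0],"fingers":1}]'
python3 -m jog '[{"offset":[0,0,0],"rotation":[0,0,0],"fingers":0.4},{"offset":[0,0,0],"rotation":[0,0,0],"fingers":0.4},{"offset":[0,0,0],"rotation":[0,0,0],"fingers":0.1},{"offset":[0,0,0],"rotation":[0,0,0],"fingers":0.1},{"offset":[0,0,0],"rotation":[0,0,0],"fingers":-0.2},{"offset":[0,0,0],"rotation":[0,0,0],"fingers":-0.2}]' 35
python3 -m jog '[{"offset":[0,0,-0.03],"rotation":[0,0,0],"fingers":-0.2},{"offset":[0,0,-0.05],"rotation":[0,0,0],"fingers":-0.2},{"offset":[0,0,-0.1],"rotation":[0,0,0],"fingers":-0.2},{"offset":[0,0,-0.15],"rotation":[0,0,0],"fingers":-0.2},{"offset":[0,0,-0.15],"rotation":[0,0,0],"fingers":-0.2},{"offset":[0,0,-0.12],"rotation":[0,0,0],"fingers":-0.2},{"offset":[0,0,-0.07],"rotation":[0,0,0],"fingers":-0.2},{"offset":[0,0,0],"rotation":[0,0,0],"fingers":-0.2}]'; python3 go.py p 3 0.14
```

```text
clock: 29.22
position: [0.4406, 0.1576, 0.0475]
ee_rot: [0.689, 0.725, -0.0, -0.0]
ft_force: [0.8, 0.8, 0.0]
grip_width: 0.998
clock: 29.98
position: [0.441, 0.1575, 0.0483]
ee_rot: [0.689, 0.725, 0.0, 0.0]
ft_force: [-2.0, -1.4, 7.2]
grip_width: 0.684
clock: 30.98
position: [0.441, 0.1574, 0.1487]
ee_rot: [0.689, 0.725, 0.0, 0.001]
ft_force: [-1.4, -1.1, -2.5]
grip_width: 0.687
t 30.98 pos [0.441  0.1574 0.1487] grip 0.687 F [-1.4 -1.1 -2.5]
to [ 0.6494 -0.1645  0.14  ] tool frac [-2.214  1.278  0.06 ] rotz frac -0.0014 tilt 0.0013
```

```bash
python3 -m jog '[{"offset":[-0.1,0.058,0],"rotation":[0,0,0],"fingers":-0.2},{"offset":[-0.18,0.104,0],"rotation":[0,0,0],"fingers":-0.2},{"offset":[-0.25,0.144,0],"rotation":[0,0,0],"fingers":-0.2},{"offset":[-0.28,0.162,0],"rotation":[0,0,0],"fingers":-0.2},{"offset":[-0.28,0.162,0],"rotation":[0,0,0],"fingers":-0.2},{"offset":[-0.28,0.162,0],"rotation":[0,0,0],"fingers":-0.2},{"offset":[-0.26,0.15,0],"rotation":[0,0,0],"fingers":-0.2},{"offset":[-0.22,0.127,0],"rotation":[0,0,0],"fingers":-0.2}]'|tail -1;python3 -m jog '[{"offset":[-0.18,0.104,0],"rotation":[0,0,0],"fingers":-0.2},{"offset":[-0.12,0.069,0],"rotation":[0,0,0],"fingers":-0.2},{"offset":[-0.064,0.037,0],"rotation":[0,0,0],"fingers":-0.2},{"offset":[0,0,0],"rotation":[0,0,0],"fingers":-0.2}]'; python3 go.py p 3 0.0403
```

```text
grip_width: 0.689
clock: 32.48
position: [0.6489, -0.1653, 0.1471]
ee_rot: [0.689, 0.725, -0.0, -0.001]
ft_force: [-0.6, 0.6, -2.1]
grip_width: 0.686
t 32.48 pos [ 0.6489 -0.1653  0.1471] grip 0.686 F [-0.6  0.6 -2.1]
to [ 0.6494 -0.1645  0.0403] tool frac [0.005 0.004 0.712] rotz frac -0.0018 tilt 0.0013
```

```bash
python3 -m jog '[{"offset":[0.005,0.004,0.08],"rotation":[0,0,0],"fingers":-0.2},{"offset":[0,0,0.12],"rotation":[0,0,0],"fingers":-0.2},{"offset":[0,0,0.13],"rotation":[0,0,0],"fingers":-0.2},{"offset":[0,0,0.12],"rotation":[0,0,0],"fingers":-0.2},{"offset":[0,0,0.1],"rotation":[0,0,0],"fingers":-0.2},{"offset":[0,0,0.05],"rotation":[0,0,0],"fingers":-0.2},{"offset":[0,0,0.03],"rotation":[0,0,0],"fingers":-0.2},{"offset":[0,0,0],"rotation":[0,0,0],"fingers":-0.2}]'; python3 go.py p 3 0.0403
```

```text
clock: 33.48
position: [0.6499, -0.1637, 0.0538]
ee_rot: [0.689, 0.725, 0.0, 0.0]
ft_force: [0.2, 0.5, -1.8]
grip_width: 0.688
t 33.48 pos [ 0.6499 -0.1637  0.0538] grip 0.688 F [ 0.2  0.5 -1.8]
to [ 0.6494 -0.1645  0.0403] tool frac [-0.005 -0.004  0.09 ] rotz frac -0.0013 tilt 0.0003
```

```bash
python3 -m jog '[{"offset":[0,0,0.03],"rotation":[0,0,0],"fingers":-0.2},{"offset":[0,0,0.025],"rotation":[0,0,0],"fingers":-0.2},{"offset":[0,0,0.015],"rotation":[0,0,0],"fingers":-0.2},{"offset":[0,0,0.008],"rotation":[0,0,0],"fingers":-0.2},{"offset":[0,0,0],"rotation":[0,0,0],"fingers":-0.2}]' | grep -E 'pos|force'
for k in 1 2; do python3 -m jog '[{"offset":[0,0,0.008],"rotation":[0,0,0],"fingers":-0.2},{"offset":[0,0,0],"rotation":[0,0,0],"fingers":-0.2}]' | grep -E 'pos|force'; done
```

```text
position: [0.6498, -0.1637, 0.0419]
ft_force: [0.3, 0.7, -1.4]
position: [0.6497, -0.1637, 0.0407]
ft_force: [-0.1, -1.0, -1.2]
position: [0.6499, -0.1637, 0.0405]
ft_force: [-3.8, -0.4, 6.6]
```

Touchdown again where expected. I release, rise, move back clear of the racks and look.

```bash
python3 -m jog '[{"offset":[0,0,-0.005],"rotation":[0,0,0],"fingers":-0.2},{"offset":[0,0,0],"rotation":[0,0,0],"fingers":0.4},{"offset":[0,0,0],"rotation":[0,0,0],"fingers":0.8},{"offset":[0,0,0],"rotation":[0,0,0],"fingers":1},{"offset":[0,0,0],"rotation":[0,0,0],"fingers":1}]';python3 -m jog '[{"offset":[0,0,-0.1],"rotation":[0,0,0],"fingers":1},{"offset":[0,0,-0.25],"rotation":[0,0,0],"fingers":1},{"offset":[0,0,-0.25],"rotation":[0,0,0],"fingers":1},{"offset":[0,0,-0.25],"rotation":[0,0,0],"fingers":1},{"offset":[-0.1,-0.3,0],"rotation":[0,0,0],"fingers":1},{"offset":[-0.1,-0.35,0],"rotation":[0,0,0],"fingers":1},{"offset":[-0.1,-0.3,0],"rotation":[0,0,0],"fingers":1},{"offset":[0,0,0],"rotation":[0,0,0],"fingers":1}]'
python3 - <<'E'
from h import *
O=dict(amber=T[0],clear=T[1],white=T[2],jar=T[3]); out=[]
for c,(u0,u1,v0,v1) in dict(top=(200,400,125,200),scene=(130,330,80,260)).items():
    i=manip.camera_info(c); im=np.ascontiguousarray(manip.camera(c)[:,:,::-1]); k=4 if c=="top" else 3
    big=cv2.resize(im[v0:v1,u0:u1],None,fx=k,fy=k,interpolation=cv2.INTER_CUBIC)
    for n,t in O.items():
        p=place(PA,t)
        for z,r,col in((V[n][0]-.008,V[n][1],(0,0,255)),(.011,V[n][2],(0,255,0))):
            cv2.polylines(big,[((project(i,circ(p,z,r))-[u0,v0]+.5)*k).round().astype(int)],True,col,1)
    out.append(cv2.copyMakeBorder(big,0,0,0,800-big.shape[1],cv2.BORDER_CONSTANT))
cv2.imwrite("pics/fin.png",cv2.resize(np.vstack(out),(571,600)) if 0 else np.vstack(out)[:840])
b=cv2.imread("pics/fin.png"); cv2.imwrite("pics/fin.png",cv2.resize(b,(int(800*600/840),600)))
E
```

```text
clock: 35.22
position: [0.6498, -0.1636, 0.0403]
ee_rot: [0.689, 0.725, 0.0, 0.0]
ft_force: [0.4, 0.2, -1.1]
grip_width: 1.0
clock: 36.22
position: [0.5071, -0.2185, 0.1688]
ee_rot: [0.69, 0.723, -0.001, 0.001]
ft_force: [-0.2, 0.1, 0.6]
grip_width: 1.003
```

View pics/fin.png

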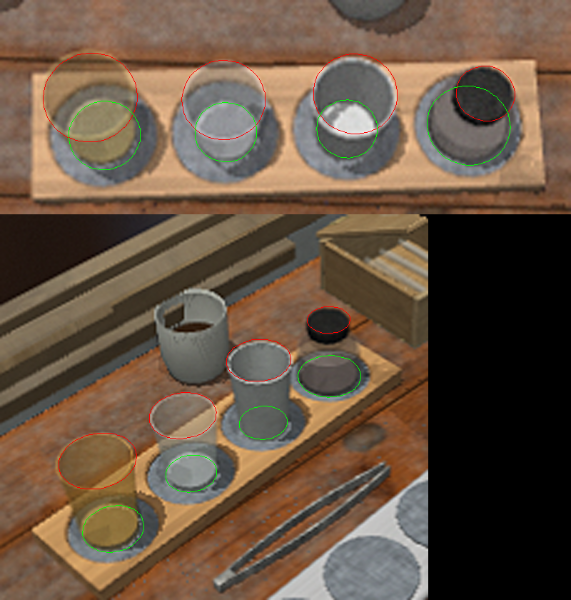

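All four vessels stand upright and centred in the recesses. They match the planned rims and bases within 1–2 mm in both views, in the order amber, clear, white, jar, and the arm is clear. Handing in.

```bash
python3 -c "
from workcell import manip
print(manip.hand_in())"
```

```text
the job is handed in; nothing more can be done
None
```

I moved all four vessels to the packing rack in reverse order and handed the job in at about 36 s of the 104 s allowed. From left to right they now stand amber, clear, white, jar; on the cooling rack the order was jar, white, clear, amber.

- **Placing:** Each vessel was set down in steps of about 1 mm and touched down within 0.5 mm of the predicted height. The highest wrist force I read at a touchdown was 18 N, with the amber tumbler, and about 7 to 8 N for the others. Those are readings taken at the end of each step, so a brief higher peak would not show.
- **Final check:** In both the top and scene views, all four are upright and within about 2 mm of their recess centres. The gripper is open and clear of everything. The hand-in reports no verdict, and none of my checks failed or disagreed.

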